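# Start a handset test: paddle switch, probe head, start button

### The arm

A 6-joint arm with a two-finger parallel gripper is mounted at the origin on the work surface. World frame = base frame: x ahead of the robot, y to its left, z up, the work surface at z = 0. Lengths are in m, angles in rad, forces in N, time in s.
With the tool pointing down it reaches from about 0.3 to 0.75 m from the base axis. Payload 8.5 kg.
Tool frame: the origin (TCP) lies at the centre of the arm's flange, where the gripper is bolted on; the fingertips stand 173 mm ahead of it and the grasp point (between the pads) lies 155 mm ahead of it; z points along the fingers, y is the line along which they close (so a half turn about z gives the same grasp; the last joint's range is limited). The gripper opens to 85 mm and grips with 20 to 120 N. Pads are 22 mm wide; open, the fingers measure 114 mm over their backs; the gripper's body (76 mm by 85 mm) begins 54 mm behind the grasp point. The pads swing forward as they close: fully open they stand 13 mm farther back than shut.
Start: joints at [-0.215, 0.381, 1.297, -0, 1.464, -0.215], TCP at [0.55, 0, 0.405] pointing down, gripper open.
Joint ranges: [-3.11, 3.11], [-0.89, 2.33], [0.22, 2.48], [-1.42, 4.56], [0.17, 2.85], [-2.88, 2.88]. Speed limits (rad/s): [2.39, 2.39, 3.14, 3.14, 3.14, 3.14].

### API

Orientations are given as a rotation vector (axis times angle).
In Python, from workcell import manip gives the robot as it stands.
- The arm moves only by the shell command python3 -m pendant 'ROWS'. ROWS is text: rows parted by semicolons, each of 5 numbers parted by spaces: the shift along the tool's x, y, z as a fraction of full scale, then the turn about the tool's z as a fraction of full scale, then the opening, from -1 (shut) to 1 (fully open). A call has exactly 8 rows; each row shifts and turns the commanded pose from where the row before left it, along the tool's axes as they then stand; what a row does not reach is not made up. Full scale, the value 1, is 1 m for a shift and 180 degrees for a turn. A row lasts 1/8 s, in which the tool goes at most 62.5 mm and 10.7 degrees, less where a joint would pass 70% of its speed; a pose out of reach is approached as far as the arm can. A call with a number of a shift or a turn outside -1 to 1 is refused whole. A call with a gripper value outside its range is refused whole. The fingers move at their own pace and stop on an object; the grip force is fixed at half the most. Time passes only in rows, so rows that do not move let the fingers close, or fill a call up. It gives the time, the measured TCP pose, the force, the opening and the grip force at its end, in the units of the state.
- manip.read_state(): the state, without advancing time (a new reading comes with each control period).
- manip.capture(name): name is "scene" or "side" or "wrist"; returns the picture (384x512x3 uint8, red, green, blue); there is no depth.
- manip.camera_params(name): a dict with "fov_y" (degrees; the focal length in pixels is half the picture's height over the tangent of half this angle, whatever the lens; pixels are square), "cx", "cy" (the principal point, pixels), "extrinsics" (4x4, takes a point from camera to world coordinates). Camera axes: x right, y down, z forward; pixel columns grow to the right and rows downward; lengths in m; the calibration is good to about 2 mm. A picture is of the moment at which its call begins: read the wrist's pose just before it. camera_params takes no time and is no camera call; for the wrist camera it gives the pose at the moment of the call.
- manip.hand_in(): hands the job in; it is judged then, once.
Trained networks look in the newest picture that a camera, given by its name, has taken for a name from the list of things; names that differ only in an ending like _2 or _b are one class to them, and where a whole thing is asked for, a point or a joint stands for the part that bears it (a point fixed in the world has none). Each returns a list of dicts, best first, with "conf" (0 to 1); they miss things now and then, are a little off and sometimes report something else, mostly with a low value. They report only what shows in the picture. A call takes as long as a camera call.
- manip.search_frame(camera, label): "location" ([x, y, z] in m, in the coordinates of the camera as it stood for that picture, good to about 4 mm: the middle of the surface that is visible of it).
- manip.cut_out(camera, label): "region" (384x512 bool, what is visible of it).
The state is a dict: "time_s": time; "joint_positions": joint angles; "joint_vel": joint speeds; "tau": joint torques, N m; "ee_pos": TCP position; "tool_rot": TCP orientation; "contact_force": force on the tool from outside, world axes, zero at the start; "ft_torque": the same for the moment, N m; "width": finger opening in m; "gripper_force": force on a finger pad.
Only numpy, scipy, OpenCV 4.12 (cv2) and the standard library are available. Lean on these libraries where they do the work, as an engineer would, in place of code of your own. Each camera call takes 0.05 s, during which the arm holds its last target. There are 200 camera calls.

### The job

Start the test of the black handset lying in the test fixture, using nothing but presses: first switch on the small switch box by pushing the raised far half of its paddle fully down, then press the fixture's probe head fully down over the handset so that it stays there, and last press the large button on the control box all the way in and let it go. Keep to that order, so neither the head nor the large button is pressed before its turn, and never press the small button. Do not pick up or shift the handset, and leave everything else on the bench where it is.

Things in the scene. Friction and masses are not known exactly. Their poses are not given: they have to be found in the camera images.
- switchbox: small aluminium switch box fixed to the bench, 100 (x) x 75 (y) x 40 mm high, with the black paddle on top; origin at the centre of its underside, x points away from the robot at yaw 0, z up
- paddle (a joint): angle of the V-shaped rocker paddle: 0 = off (near half level, far half tilted up), 0.32 rad = fully on (far half level, near half up), a hard stop. Hinged on the box's y axis, over the middle of the box, 52 mm above the bench; each half is 36 mm long, 42 mm wide. About 4 N down on the far half, 24 mm from the hinge, moves it; it stays where it is left
- paddle_push (a point): the point to push: on top of the paddle's far (+x) half, 24 mm from the hinge, on its centre line; moves with the paddle: about 60 mm above the bench when off, 52 mm when fully on
- fixture: test fixture fixed to the bench: aluminium base plate 200 (x) x 155 (y) x 12 mm with a white nest that holds the handset, and two upright steel columns 12 mm thick, 56 mm to either side (y) of the middle, tops at 92 mm; origin at the centre of its underside, x points away from the robot at yaw 0, z up
- head (a joint): travel of the probe head (dark steel crossbar 32 x 140 x 18 mm that slides down on the two columns, above the handset's middle): 0 = up, 0.015 m = fully down on a hard stop, 2 mm clear of the handset's body. It takes about 4 N to push down and stays where it is left
- head_pad (a point): centre of the top of the round grey push pad (40 mm across, 14 mm high) in the middle of the probe head; 99 mm above the bench when up, 84 mm when fully down
- handset: black handset, 150 (x) x 55 (y) x 24 mm, 0.14 kg, loose in the fixture's nest under the probe head; origin at the centre of its underside, 12 mm above the bench
- panel: grey control box fixed to the bench, 110 (x) x 165 (y) x 45 mm high, with two round black buttons on top, the large one 40 mm to +y and the small one 45 mm to -y of its middle; origin at the centre of its underside, x points away from the robot at yaw 0, z up
- start (a joint): travel of the large button (44 mm across, sprung): 0 = out, 0.008 m = fully in, which takes 5 N
- start_top (a point): centre of the top face of the large button; moves with it
- small (a joint): travel of the small button (20 mm across, sprung), which must not be pressed: 0 = out, 0.005 m = fully in
- small_top (a point): centre of the top face of the small button
- cup: small white plastic cup, 56 mm across, 45 mm high, loose, beside the switch box; origin at its underside's centre
- spare: second black handset, 150 x 55 x 24 mm, lying loose on the bench beside the switch box; origin at its underside's centre
- tape: roll of paper tape lying flat, 80 mm across, 22 mm high, loose, in front of the control box; origin at its underside's centre
- driver: screwdriver, 170 mm long, lying loose in front of the test fixture
- cleaner: small clear bottle with a white cap, 52 mm across, 110 mm high, standing loose behind the test fixture; origin at its underside's centre
- jar: white jar, 64 mm across, 70 mm high, standing loose behind the control box; origin at its underside's centre

How it is judged:
On the way, in this order (a step that is already met when the one before it is completed fails the run):
1. the paddle switch is on (value of joint paddle above 0.28 rad), for 0.1 s.
2. the probe head is fully down (value of joint head above 0.0125 m), for 0.1 s.
3. the large button is pressed all the way in (value of joint start above 0.0062 m), for 0.05 s.
At the end, for the whole second after the job is handed in: The paddle is on (above 0.27 of 0.32 rad), the probe head is down (beyond 12 of 15 mm), both buttons are out again (under 1.5 mm), and the handset lies still in the nest within 12 mm of its start (value of joint paddle above 0.27 rad and value of joint head above 0.012 m and value of joint each of start, small below 0.0015 m and distance of handset from where it was at the start of the episode below 0.012 m and linear speed of handset below 0.02 m/s); the robot touches nothing.
It fails at once if the probe head is pushed down before the switch is on (value of joint head above 0.006 m and value of joint paddle below 0.2 rad).
It fails at once if the large button is pressed before the probe head is down (value of joint start above 0.003 m and value of joint head below 0.011 m).
It fails at once if the small button is pressed (value of joint small above 0.002 m).
It fails at once if the handset is lifted or shifted (distance of handset from where it was at the start of the episode above 0.015 m).
It fails at once if something else on the bench is lifted, knocked or shifted by more than 25 mm (distance of any of cup, spare, tape, driver, cleaner, jar from where it was at the start of the episode above 0.025 m).
It also fails if it takes over 48 s, if anything falls off the work surface, if the arm or the gripper's body presses on something with over 40 N, if the wrist force passes 120 N, or if a joint passes its speed limit or range.

## Working session

There is one attempt and no reset: what is moved stays moved. The work goes in short steps, Python scripts to look and compute and a shell command to move; the robot and the scene stay as the last step left them, time stands still between calls to the robot, and variables do not carry over. Pictures are saved under pics/ and viewed, at most 10 in all, crops included, and the job is handed in when it is done.

```bash
mkdir -p pics
cat > h.py <<'E'
import numpy as np, cv2
from workcell import manip
def cap(c,name=None):
    E=np.array(manip.camera_params(c)["extrinsics"]); im=manip.capture(c)
    if name: cv2.imwrite(f"pics/{name}.png",im[:,:,::-1])
    return E,im
def find(c,E,l):
    return [(round(d["conf"],2),(E@np.r_[d["location"],1])[:3].round(4)) for d in manip.search_frame(c,l)[:2]]
E
python3 - <<'E'
from h import *
s=manip.read_state();print(s["ee_pos"],s["tool_rot"],s["width"])
for c in ["scene","side","wrist"]:
    E,im=cap(c,c+"0")
    for l in ["paddle_push","head_pad","start_top","small_top","switchbox","fixture","panel"]: print(c,l,find(c,E,l))
print(manip.read_state()["time_s"])
E
```

```text
[5.49955906e-01 1.71452018e-05 4.04101997e-01] [-2.22051814e+00 -2.22057407e+00  1.27490259e-03] 0.08538842694224755
scene paddle_push [(0.71, array([ 0.5093, -0.3376,  0.0504]))]
scene head_pad [(0.86, array([0.4652, 0.3661, 0.0759])), (0.7, array([ 0.5264, -0.338 ,  0.0384]))]
scene start_top [(0.72, array([0.5938, 0.0399, 0.0703]))]
scene small_top []
scene switchbox [(0.63, array([ 0.5237, -0.3397,  0.0413])), (0.26, array([ 0.48  , -0.0198,  0.0197]))]
scene fixture [(0.9, array([0.4692, 0.3501, 0.0159]))]
scene panel [(0.84, array([ 0.6096, -0.0031,  0.0433])), (0.68, array([ 0.5295, -0.2633,  0.0249]))]
side paddle_push [(0.69, array([ 0.507 , -0.3355,  0.0525]))]
side head_pad [(0.57, array([0.4452, 0.3909, 0.0818]))]
side start_top [(0.58, array([0.5894, 0.0465, 0.0693]))]
side small_top []
side switchbox [(0.65, array([ 0.4919, -0.3161,  0.0371]))]
side fixture [(0.96, array([0.4453, 0.407 , 0.0151])), (0.7, array([0.4339, 0.3849, 0.0354]))]
side panel [(0.88, array([0.5829, 0.0382, 0.0488])), (0.47, array([0.4439, 0.4093, 0.0194]))]
wrist paddle_push []
wrist head_pad [(0.5, array([0.5854, 0.0062, 0.0413]))]
wrist start_top [(0.85, array([0.5899, 0.0407, 0.0702])), (0.35, array([ 0.5877, -0.043 ,  0.0681]))]
wrist small_top [(0.79, array([ 0.5842, -0.0447,  0.0676]))]
wrist switchbox [(0.59, array([ 0.5857, -0.0442,  0.0695]))]
wrist fixture [(0.41, array([0.6944, 0.0414, 0.0727]))]
wrist panel [(0.56, array([0.5814, 0.0097, 0.0468]))]
1.2
```

View pics/scene0.png

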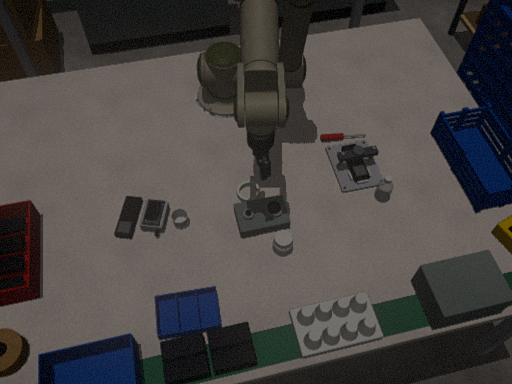

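View pics/wrist0.png

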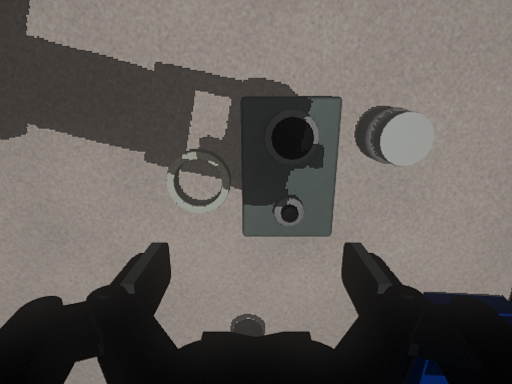

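The scene picture shows the switch box at about (155,213), the panel at (262,213) and the fixture at (357,165). The wrist picture shows the panel with the large button at (292,137) and the small one at (290,212). Tool x is world +y, tool y is world +x, and z is down. I'll go to the switch box next.

```bash
python3 -m pendant '-0.05 -0.01 0 0 -1;-0.05 -0.01 0 0 -1;-0.05 -0.01 0 0 -1;-0.05 -0.01 0 0 -1;-0.05 0 0 0 -1;-0.05 0 0 0 -1;-0.05 0 0 0 -1;0 0 0 0 -1'
python3 - <<'E'
from h import *
s=manip.read_state();print(s["ee_pos"],s["tool_rot"],s["width"])
E,im=cap("wrist","w1")
for l in ["paddle_push","switchbox","cup","spare"]: print(l,find("wrist",E,l))
p=manip.camera_params("wrist");print(p)
E
```

```text
time_s: 2.2
ee_pos: [0.5094, -0.3531, 0.4037]
tool_rot: [-2.225, -2.217, 0.001]
contact_force: [0.2, 0.5, 0.5]
width: 0.0
gripper_force: 0.0
[ 0.50942155 -0.35311591  0.40373318] [-2.22516247e+00 -2.21696120e+00  5.69221752e-04] 3.8318808677247055e-05
paddle_push [(0.71, array([ 0.505 , -0.3389,  0.049 ]))]
switchbox [(0.73, array([ 0.5082, -0.3353,  0.0492]))]
cup [(0.61, array([ 0.5473, -0.2606,  0.0161]))]
spare [(0.83, array([ 0.4708, -0.4197,  0.0211]))]
{'fov_y': 66.49600512996899, 'cx': 255.75568901989934, 'cy': 192.23059590277632, 'extrinsics': array([[ 9.99998665e-01,  1.57987706e-03,  4.17372249e-04,
         5.10654914e-01],
       [ 1.63321086e-03, -9.57996237e-01, -2.86776120e-01,
        -2.75818693e-01],
       [-5.32299702e-05,  2.86776418e-01, -9.57997538e-01,
         3.74098171e-01],
       [ 0.00000000e+00,  0.00000000e+00,  0.00000000e+00,
         1.00000000e+00]])}
```

View pics/w1.png

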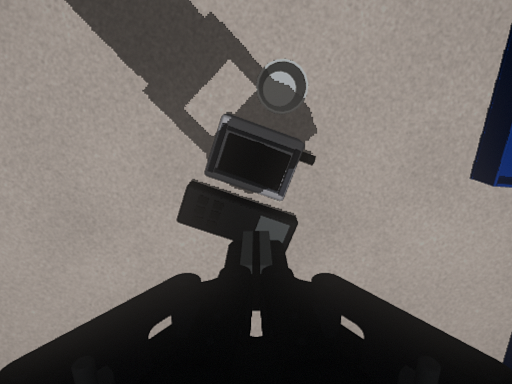

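The picture shows the box centre at about (256,155). Its x axis dips to the right, so the yaw is about -16°. The spare handset lies in front of the box at (240,212), the cup is at (282,85), and the paddle is the dark area around (255,157). Next I'll get exact geometry from the masks.

```bash
cat >> h.py <<'E'
def bp(E,uv,z,c="wrist"):
    p=manip.camera_params(c); f=192/np.tan(np.radians(p["fov_y"]/2))
    uv=np.atleast_2d(uv); d=np.c_[(uv[:,0]-p["cx"])/f,(uv[:,1]-p["cy"])/f,np.ones(len(uv))]@E[:3,:3].T
    return E[:3,3]+d*((z-E[2,3])/d[:,2])[:,None]
def rect(E,m,z,c="wrist"):
    v,u=np.nonzero(m); P=bp(E,np.c_[u,v],z,c)[:,:2].astype(np.float32)
    r=cv2.minAreaRect(P*1000); return np.round(r[0],1),np.round(r[1],1),round(r[2],1)
E
python3 - <<'E'
from h import *
E,im=cap("wrist")
for l,z in [("switchbox",.04),("paddle_push",.056)]:
    for d in manip.cut_out("wrist",l)[:1]:
        print(l,d["conf"],d["region"].sum(),rect(E,d["region"],z))
    print(find("wrist",E,l))
c=im[100:220,180:340,::-1]; c=cv2.convertScaleAbs(c,alpha=2.5,beta=10)
cv2.imwrite("pics/w1c.png",cv2.resize(c,None,fx=5,fy=5,interpolation=2))
E
```

```text
switchbox 0.77 5729 (array([ 515. , -342.1]), array([ 76.8, 116.4]), 70.3)
[(0.85, array([ 0.5093, -0.3382,  0.0458]))]
paddle_push 0.86 2430 (array([ 507.3, -340.1]), array([43.4, 73.5]), 67.6)
[(0.95, array([ 0.5033, -0.3399,  0.0533]))]
```

View pics/w1c.png

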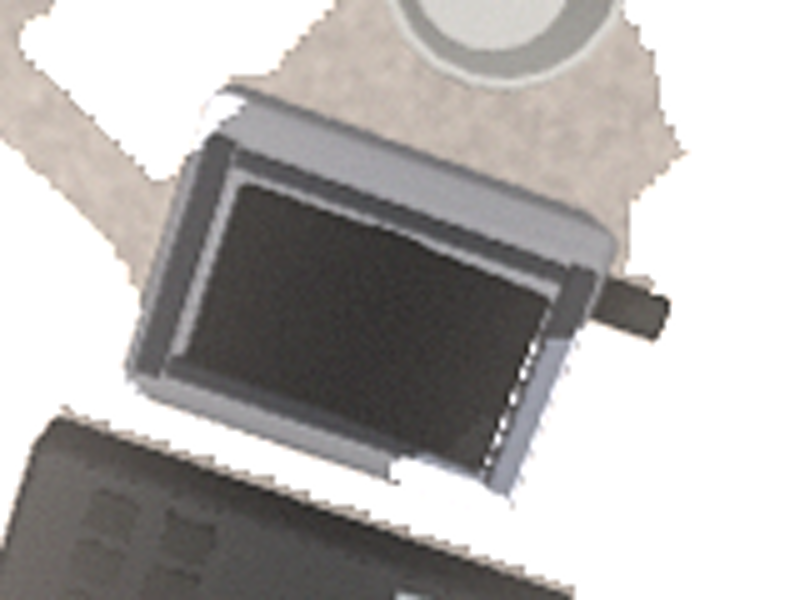

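The paddle centre is at about (0.507, -0.340) with yaw about -20°, so the push target 25 mm along is about (0.531, -0.349). I'll move above it.

```bash
python3 -m pendant '0.004 0.022 0 0 -1;0 0 0.04 0 -1;0 0 0.04 0 -1;0 0 0.04 0 -1;0 0 0.035 0 -1;0 0 0 0 -1;0 0 0 0 -1;0 0 0 0 -1'
python3 - <<'E'
from h import *
E,im=cap("wrist"); print(manip.camera_params("wrist")["extrinsics"][:3,3])
cv2.imwrite("pics/w2.png",cv2.resize(cv2.convertScaleAbs(im[100:,120:400,::-1],alpha=2,beta=10),None,fx=2,fy=2))
for l,z in [("paddle_push",.056)]:
    for d in manip.cut_out("wrist",l)[:1]: print(d["conf"],rect(E,d["region"],z))
E
```

```text
time_s: 3.7
ee_pos: [0.5322, -0.3461, 0.2516]
tool_rot: [2.219, 2.219, 0.0]
contact_force: [0.7, 0.8, 0.2]
width: 0.0003
gripper_force: 0.0
[ 0.53274838 -0.27307481  0.22023837]
0.86 (array([ 508. , -337.9]), array([45.1, 71.8]), 67.4)
```

View pics/w2.png

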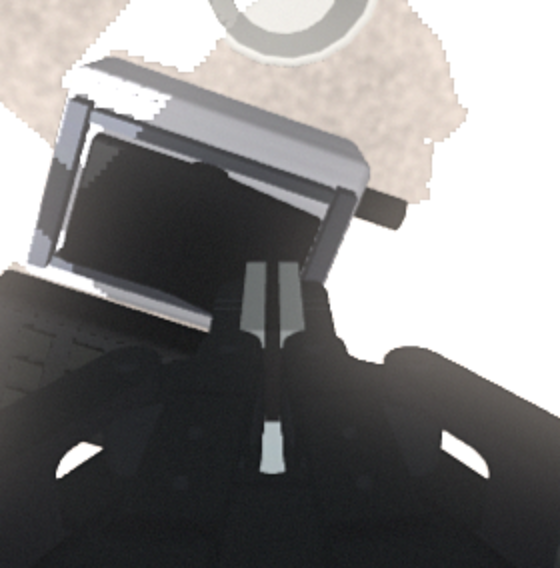

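The fingertips at (270,265) hang over the far half of the paddle. I'll push down.

```bash
python3 -m pendant '-0.002 0 0.01 0 -1;0 0 0.008 0 -1;0 0 0.006 0 -1;0 0 0.004 0 -1;0 0 0 0 -1;0 0 0 0 -1;0 0 0 0 -1;0 0 0 0 -1'
```

```text
time_s: 4.8
ee_pos: [0.532, -0.348, 0.2249]
tool_rot: [2.219, 2.219, -0.0]
contact_force: [-5.0, 3.7, 25.4]
width: -0.0002
gripper_force: 12.5
```

25 N with the tip at 52 mm matches the hard stop. I'll lift and check it.

```bash
python3 -m pendant '0 0 -0.03 0 -1;0 0 -0.05 0 -1;0 0 -0.05 0 -1;0.03 -0.01 -0.03 0 -1;0.02 -0.01 0 0 -1;0 0 0 0 -1;0 0 0 0 -1;0 0 0 0 -1'
python3 - <<'E'
from h import *
E,im=cap("wrist")
cv2.imwrite("pics/w3.png",cv2.resize(cv2.convertScaleAbs(im[150:300,170:350,::-1],alpha=2.5,beta=10),None,fx=4,fy=4))
for l in ["paddle_push","switchbox"]: print(find("wrist",E,l))
E
```

```text
time_s: 5.8
ee_pos: [0.5122, -0.2988, 0.381]
tool_rot: [-2.221, -2.22, 0.0]
contact_force: [0.2, -1.1, 0.1]
width: 0.0003
gripper_force: 0.0
[(0.95, array([ 0.5029, -0.3408,  0.0529]))]
[(0.93, array([ 0.5072, -0.3282,  0.0468]))]
```

View pics/w3.png

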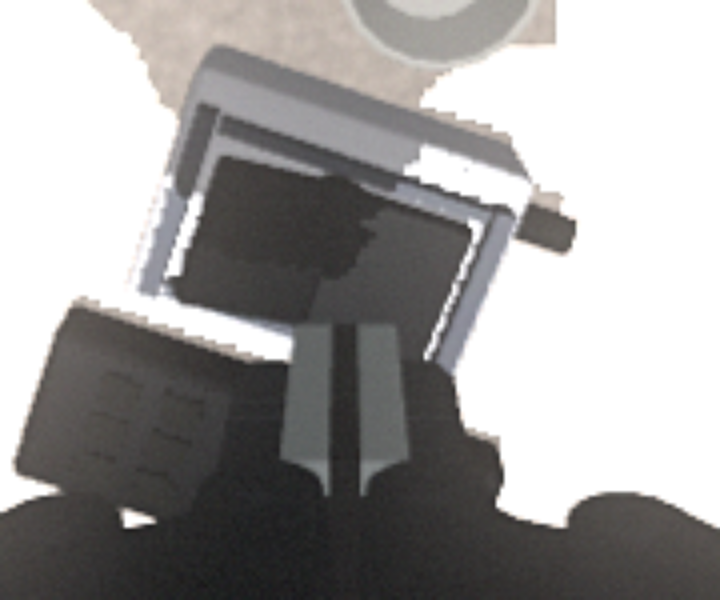

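The near half is now raised and the far half is level and lit differently, at (410,270), so the switch is on. Next is the fixture.

```bash
python3 -m pendant '0.05 0 0 0 -1;0.055 0 0 0 -1;0.055 0 0 0 -1;0.055 -0.005 0 0 -1;0.055 -0.005 0 0 -1;0.055 -0.01 0 0 -1;0.055 -0.01 0 0 -1;0.055 -0.01 0 0 -1'
python3 -m pendant '0.055 -0.01 0 0 -1;0.055 0 0 0 -1;0.05 0 0 0 -1;0.04 0 0 0 -1;0 0 0 0 -1;0 0 0 0 -1;0 0 0 0 -1;0 0 0 0 -1'
python3 - <<'E'
from h import *
E,im=cap("wrist","w4")
for l,z in [("head_pad",.09),("fixture",.012)]:
    print(l,find("wrist",E,l))
    for d in manip.cut_out("wrist",l)[:1]: print(d["conf"],rect(E,d["region"],z))
E
```

```text
time_s: 6.95
ee_pos: [0.4716, 0.1386, 0.3818]
tool_rot: [2.222, 2.221, 0.0]
contact_force: [0.5, 0.4, -0.4]
width: -0.0
gripper_force: 0.0
time_s: 7.95
ee_pos: [0.4622, 0.3362, 0.3819]
tool_rot: [2.223, 2.22, 0.0]
contact_force: [0.5, -0.1, 0.1]
width: -0.0
gripper_force: 0.0
head_pad [(0.75, array([0.4532, 0.381 , 0.0814]))]
0.57 (array([451.6, 373.5]), array([134.9,  39.2]), 88.0)
fixture [(0.77, array([0.4525, 0.3944, 0.0164]))]
0.61 (array([451., 363.]), array([177.1, 200.1]), 89.0)
```

View pics/w4.png

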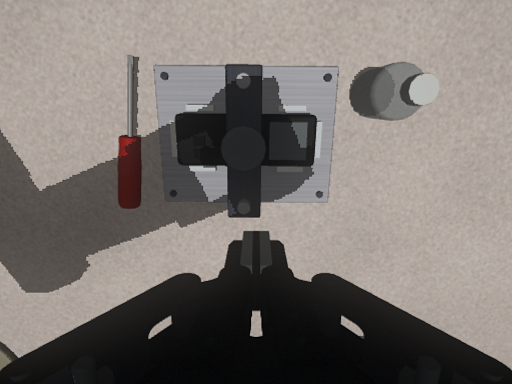

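The pad is the disc at (243,148) in the middle of the crossbar, whose ends are at (244,66) and (244,216). The fixture is nearly square to the robot.

Run:
```python
from h import *
E=np.array(manip.camera_params("wrist")["extrinsics"]); print(bp(E,[243,148],.099), bp(E,[[244,66],[244,216]],.085),manip.read_state()["ee_pos"])
```

```text
[[0.451617   0.37414066 0.099     ]] [[0.45270095 0.44088421 0.085     ]
 [0.45115543 0.3062049  0.085     ]] [0.46202899 0.33680303 0.38179033]
```

```bash
python3 -m pendant '0.037 -0.01 0.03 0 -1;0 0 0.04 0 -1;0 0 0.03 0 -1;0 0 0.01 0 -1;0 0 0.008 0 -1;0 0 0.006 0 -1;0 0 0.002 0 -1;0 0 0 0 -1'
```

```text
time_s: 9.2
ee_pos: [0.4519, 0.374, 0.2574]
tool_rot: [2.221, 2.221, 0.003]
contact_force: [-4.4, -3.0, 11.0]
width: -0.0003
gripper_force: 5.5
```

```bash
python3 -m pendant '0 0 0 0 -1;0 0 0 0 -1;0 0 0 0 -1;0 0 0 0 -1;0 0 0 0 -1;0 0 0 0 -1;0 0 0 0 -1;0 0 0 0 -1'
```

```text
time_s: 10.2
ee_pos: [0.4519, 0.374, 0.2574]
tool_rot: [2.221, 2.221, 0.003]
contact_force: [-5.4, -3.0, 10.2]
width: 0.0001
gripper_force: 5.5
```

```bash
python3 -m pendant '0 0 0.0015 0 -1;0 0 0 0 -1;0 0 0 0 -1;0 0 0 0 -1;0 0 0 0 -1;0 0 0 0 -1;0 0 0 0 -1;0 0 0 0 -1'
```

```text
time_s: 11.2
ee_pos: [0.4518, 0.3739, 0.2573]
tool_rot: [2.22, 2.221, 0.004]
contact_force: [-8.0, -5.0, 22.1]
width: -0.0002
gripper_force: 10.9
```

The force rises without any travel, so the head is on its hard stop. I'll lift, look, then go towards the panel.

```bash
python3 -m pendant '0 0 -0.03 0 -1;0 0 -0.04 0 -1;0 0 -0.04 0 -1;-0.04 0.01 -0.01 0 -1;0 0 0 0 -1;0 0 0 0 -1;0 0 0 0 -1;0 0 0 0 -1'
python3 - <<'E'
from h import *
E,im=cap("wrist")
cv2.imwrite("pics/w5.png",im[:,:,::-1]);print(find("wrist",E,"head_pad"))
E
python3 -m pendant '-0.05 0.02 0 0 -1;-0.055 0.02 0 0 -1;-0.055 0.02 0 0 -1;-0.055 0.02 0 0 -1;-0.055 0.02 0 0 -1;-0.055 0.02 0 0 -1;0 0 0 0 -1;0 0 0 0 -1'
python3 - <<'E'
from h import *
E,im=cap("wrist"); cv2.imwrite("pics/w6.png",im[:,:,::-1])
print(find("wrist",E,"start_top"),find("wrist",E,"small_top"),manip.read_state()["ee_pos"])
E
python3 -c "
import cv2;a=cv2.imread('pics/w5.png');b=cv2.imread('pics/w6.png');cv2.imwrite('pics/w56.png',cv2.hconcat([a[:250,110:450],b[:300,90:450][:250]]))"
```

```text
time_s: 12.2
ee_pos: [0.4619, 0.3345, 0.3739]
tool_rot: [-2.22, -2.222, 0.001]
contact_force: [0.2, 0.2, 0.5]
width: 0.0001
gripper_force: 0.0
[(0.8, array([0.4555, 0.3801, 0.0704])), (0.41, array([0.3223, 0.3479, 0.0223]))]
time_s: 13.3
ee_pos: [0.5819, 0.0094, 0.374]
tool_rot: [-2.221, -2.221, 0.0]
contact_force: [-0.1, -0.1, 0.0]
width: -0.0
gripper_force: 0.0
[(0.75, array([0.5857, 0.0397, 0.0696]))] [(0.71, array([ 0.5891, -0.0422,  0.0676]))] [0.58165797 0.01033069 0.37437667]
```

View pics/w56.png

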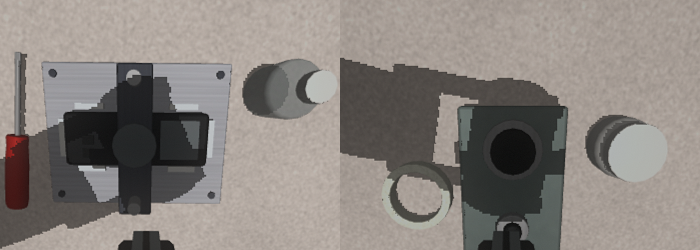

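The handset is unmoved and the head is lower by about 11 mm or more. The large button is the disc at (513,151) in the composite. I'll move to (0.588, 0.041) and press it.

```bash
python3 -m pendant '0.031 0.006 0.03 0 -1;0 0 0.04 0 -1;0 0 0.04 0 -1;0 0 0.015 0 -1;0 0 0.008 0 -1;0 0 0.006 0 -1;0 0 0 0 -1;0 0 0 0 -1'
```

```text
time_s: 14.45
ee_pos: [0.5881, 0.0401, 0.2362]
tool_rot: [2.221, 2.221, 0.002]
contact_force: [-0.6, 2.7, 4.3]
width: 0.0001
gripper_force: 2.0
```

```bash
python3 -m pendant '0 0 0.002 0 -1;0 0 0.001 0 -1;0 0 0 0 -1;0 0 0 0 -1;0 0 0 0 -1;0 0 0 0 -1;0 0 0 0 -1;0 0 0 0 -1'
```

```text
time_s: 15.45
ee_pos: [0.5881, 0.0402, 0.2343]
tool_rot: [2.22, 2.22, 0.003]
contact_force: [-5.1, 3.2, 18.2]
width: -0.0
gripper_force: 8.9
```

18 N is well past the 5 N needed, so the button is on its stop. I'll release and check everything.

```bash
python3 -m pendant '0 0 -0.02 0 -1;0 0 -0.04 0 -1;0 0 -0.05 0 -1;0 0 -0.03 0 -1;0 0 0 0 -1;0 0 0 0 -1;0 0 0 0 -1;0 0 0 0 -1'
python3 - <<'E'
from h import *
E,im=cap("wrist"); print(find("wrist",E,"start_top"),find("wrist",E,"small_top"))
E,im=cap("scene","scene1"); print(find("scene",E,"head_pad"),find("scene",E,"paddle_push"))
s=manip.read_state();print(s["time_s"],s["ee_pos"],s["contact_force"])
E
```

```text
time_s: 16.45
ee_pos: [0.5881, 0.0399, 0.3713]
tool_rot: [-2.221, -2.221, 0.002]
contact_force: [-0.7, -0.9, -0.1]
width: -0.0004
gripper_force: 0.0
[(0.74, array([0.5879, 0.0399, 0.0706]))] []
[(0.83, array([0.4632, 0.3651, 0.0691]))] [(0.52, array([ 0.5121, -0.3375,  0.052 ]))]
16.75 [0.58798641 0.04001063 0.37215096] [-0.13645729 -0.90115014  0.26390204]
```

View pics/scene1.png

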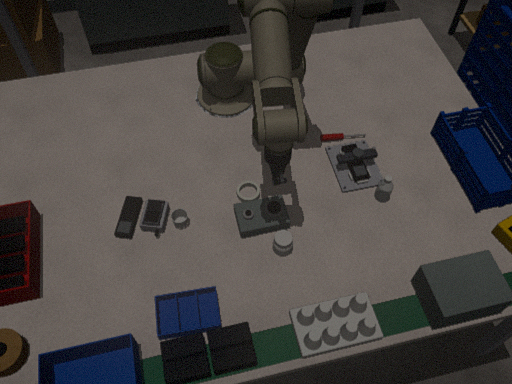

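Everything is in place: the switch box at (155,213), the fixture at (357,165) and all the loose things are where they were, and the arm is clear.

```bash
python3 -c "
from workcell import manip
print(manip.hand_in())"
```

```text
the job is handed in; nothing more can be done
None
```

I switched the paddle on, pressed the probe head down to its stop, then pressed the large button fully in and released it, in that order, and handed in at about 17 s; the hand-in gave no verdict, but the last picture showed nothing else moved.

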